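# Scan the job, then present the offset lever over its fixture

### The arm

A 6-joint arm with a two-finger parallel gripper is mounted at the origin on a cart in front of the work surface, level with it; the furniture and walls round the work are solid. World frame = base frame: x ahead of the robot, y to its left, z up, the work surface at z = 0. Lengths are in m, angles in rad, forces in N, time in s.
With the tool pointing down it reaches from about 0.375 to 0.9 m from the base axis. Payload 3.1 kg.
Tool frame: the origin (TCP) lies on the mounting face of the last link; the fingertips stand 182 mm ahead of it and the grasp point (between the pads) lies 164 mm ahead of it; z points along the fingers, y is the direction in which the jaws open and shut (so a half turn about z gives the same grasp; the last joint's range is limited). The gripper opens to 87 mm and grips with 3 to 60 N. Pads are 19 mm wide; open, the fingers measure 117 mm over their backs; the gripper's body (75 mm by 190 mm) begins 51 mm behind the grasp point.
Start: joints at [1.133, 0.527, 1.433, -0, 1.181, -0.178], TCP at [0.161, 0.604, 0.405] pointing down, gripper open.
Joint ranges: [-3.08, 3.08], [-0.75, 2.2], [0.22, 2.44], [-1.43, 4.57], [0, 2.65], [-2.85, 2.85]. Speed limits (rad/s): [2.79, 2.79, 3.14, 3.14, 3.14, 3.14].

### API

Orientations are given as a unit quaternion [x, y, z, w].
In Python, from rig import robot, camera, camera_model gives the robot as it stands.
- The arm moves only by the tool drive_tool, never from a script. Its argument "plan" is a list that holds one entry, the list of rows, each a list of 6 numbers: the shift along the world's x, y, z in units of 2.5 cm (1.0 is 2.5 cm), then the turn, a rotation vector about the world's x, y, z in units of 6 degrees (1.0 is 6 degrees). A call has 1 to 8 rows; each row shifts and turns the commanded pose from where the row before left it; what a row does not reach is not made up. A row lasts 1/8 s, in which the tool goes at most 62.5 mm and 10.7 degrees, less where a joint would pass 70% of its speed; a pose out of reach is approached as far as the arm can. A call with a number of a shift or a turn outside -1 to 1 is refused whole. A call with a gripper value outside its range is refused whole. "grip" is the closure, from 0 (fully open) to 1 (shut), set as the call begins (left out, the last holds). The fingers move at their own pace and stop on an object; "force" is the grip in N (left out, the last holds). Time passes only in rows, so rows that do not move let the fingers close. It gives the time, the measured TCP pose, the force and the opening at its end, in the units of the state.
- robot.get_obs(): the state, without advancing time (a new reading comes with each control period).
- camera(name): name is "side" or "top"; returns the picture (480x640x3 uint8, red, green, blue); there is no depth.
- camera_model(name): a dict with "K" (3x3 intrinsics, pixels), "k1" (the pictures are not rectified: a ray, as slopes to the right and down, at radius r is drawn at 1 + k1 r^2 times it, then the intrinsics apply), "world_to_cam" (4x4, takes a point from world to camera coordinates). Camera axes: x right, y up, looking along -z (the intrinsics and any distortion apply to the point x, -y, -z); pixel columns grow to the right and rows downward; lengths in m; the calibration is good to about 2 mm. A picture is of the moment at which its call begins. camera_model takes no time and is no camera call.
- robot.hand_in(): hands the job in, once; it reports no verdict.
The state is a dict: "time": time; "q": joint angles; "joint_velocities": joint speeds; "joint_torque": joint torques, N m; "position": TCP position; "tool_rot": TCP orientation; "ft_force": force on the tool from outside, world axes, zero at the start; "moment": the same for the moment, N m; "grip_width": finger opening in m.
Only numpy, scipy, OpenCV 4.12 (cv2) and the standard library are available. Lean on these libraries where they do the work, as an engineer would, in place of code of your own. Each camera call takes 0.05 s, during which the arm holds its last target.

### The job

Log the job by squeezing the trigger of the cradled code scanner fully against its grip for about half a second and letting it spring back. Then pick up the cast offset lever by its balance point and hold it level over the pin fixture, the large bore straight above the thick pin and the small bore straight above the thin pin, about 3 cm clear of the pin tops. Finish while still holding it there, without seating it, and leave the other things on the bench where they are.

Things in the scene. Friction and masses are not known exactly. Their poses are not given: they have to be found in the camera images.
- scanner: Scanner cradle, fixed to the bench: aluminium plate 175 x 140 x 8 mm with a grey pistol-shaped code scanner lying on its side, head (top 70 mm above the bench) at the +x end, nose pointing to +y at an upright card stand 70 mm high. The fixed grip is a bar along x, 26 mm thick (y), 28 mm high, mid-height 48 mm above the bench. Origin: centre of the plate's underside.
- scanner_squeeze (a point): Where to squeeze: a fixed point of the cradle (same axes) 48 mm above the bench. The back of the fixed grip lies 25 mm from it to -y, the front of the released black trigger 25 mm to +y (50 mm over both, about 40 mm when squeezed; trigger 22 mm high). Both sides are open down to the plate, 40 mm lower; the scanner's head begins 53 mm away to +x.
- trigger_pad (a point): Middle of the front face of the moving trigger, a black bar 56 x 10 x 22 mm on an upright hinge pin 38 mm from here to the cradle's +x. Squeezing moves it to the cradle's -y, toward the grip.
- trigger (a joint): Trigger angle in rad: 0 released, 0.26 fully squeezed (stop). A spring returns it; about 3 N at the pad begins to move it and 6 N holds it fully in.
- fixture: Drop-on fixture, fixed to the bench: dark steel plate 205 x 70 x 12 mm with two upright steel pins on its long (x) axis: a thick one (16 mm diameter) at x = -75 mm, a thin one (8 mm) at x = +75 mm. Pin tops are 42 mm above the bench; two small aluminium stops half-way along are 26 mm high. Origin: centre of the plate's underside.
- thick_pin_top (a point): Centre of the top of the thick pin.
- thin_pin_top (a point): Centre of the top of the thin pin.
- lever_balance (a point): Balance point of the loose cast aluminium lever (0.25 to 0.46 kg), shown by two punch marks on its arm; 17 mm above its underside, half-way up. x runs along the arm from the large to the small boss, z up. The arm is 20 mm wide (y), 8 to 26 mm above the underside, with free straight sides from x = -28 to +78 mm. The lever stands on its two 34 mm high bosses, 150 mm apart.
- large_bore (a point): Centre of the lever's large bore (22 mm) at the underside, 55.5 mm from the balance point toward -x, in the large boss (48 mm diameter), behind which two clamp ears reach to x = -95 mm.
- small_bore (a point): Centre of the lever's small bore (12 mm) at the underside, 94.5 mm from the balance point toward +x, in the small boss (32 mm diameter).
- loupe_mid (a point): Bystander, to be left alone: black eye loupe, 35 mm diameter, 32 mm high; a point 10 mm above the centre of its underside.
- tape_roll_mid (a point): Bystander, to be left alone: amber tape roll, 96 mm diameter, 15 mm high; a point 10 mm above the centre of its underside.
- solder_reel_mid (a point): Bystander, to be left alone: reel, 54 mm diameter, 43 mm high; a point 10 mm above the centre of its underside.
- tweezers_mid (a point): Bystander, to be left alone: fine tweezers, 121 mm long, lying flat; a point 10 mm above the centre of its underside.
- syringe_mid (a point): Bystander, to be left alone: syringe, 104 mm long, 26 mm wide, lying flat; a point 10 mm above the centre of its underside.
There are look-alikes about, which are no part of the job. There is more than one size of the scanner; the one meant has the size given above.

How it is judged:
By the outcome, as a careful person would: the job done as asked, in the order asked, and still so for the second after the job is handed in, while the arm keeps its last pose, push and grip.
It also fails if it takes over 48 s, if anything falls off the work surface, if the arm or the gripper's body presses on something with over 40 N, if the wrist force passes 120 N, or if a joint passes its speed limit or range.

## Working session

There is one attempt and no reset: what is moved stays moved. The work goes in short steps, Python scripts to look and compute and a tool call to move; the robot and the scene stay as the last step left them, time stands still between calls to the robot, and variables do not carry over. Pictures are saved under pics/ and viewed, and the job is handed in when it is done.

Besides the shell and the picture viewer there is one more tool, called as a command line: name --argument value ..., lists and objects as JSON in quotes. drive_tool: Moves the arm, as the interface text tells. Shifts and turns lie within -1 to 1; 1 stands for 2.5 cm of shift or 6 degrees of turn. Its arguments: {"type":"object","properties":{"plan":{"type":"array","items":{"type":"array","items":{"type":"array","items":{"type":"number","minimum":-1,"maximum":1}}}},"grip":{"type":"number"},"force":{"type":"number"}},"required":["plan"]}

```bash
mkdir -p pics; ls; python3 - <<'E'
from rig import robot,camera,camera_model
import cv2
for n in("top","side"):
    cv2.imwrite(f"pics/{n}0.png",camera(n)[:,:,::-1])
    m=camera_model(n);print(m)
print(robot.get_obs())
E
```

```text
pics
{'K': array([[532.14806607,   0.        , 327.19967973],
       [  0.        , 532.14806607, 233.9412057 ],
       [  0.        ,   0.        ,   1.        ]]), 'k1': -0.1073123053810925, 'world_to_cam': array([[ 0.02440398, -0.99959852, -0.01439612,  0.04953088],
       [ 0.9985879 ,  0.02369453,  0.04754767, -0.54551461],
       [-0.04718747, -0.01553615,  0.99876522, -1.26045536],
       [ 0.        ,  0.        ,  0.        ,  1.        ]])}
{'K': array([[453.17551446,   0.        , 320.69721856],
       [  0.        , 453.17551446, 242.23575376],
       [  0.        ,   0.        ,   1.        ]]), 'k1': 0.018428772553514407, 'world_to_cam': array([[-0.94808784, -0.31752049, -0.01761233,  0.54868204],
       [ 0.15345923, -0.50531808,  0.84917837, -0.12382158],
       [-0.27853136,  0.80239291,  0.52781238, -0.88056606],
       [ 0.        ,  0.        ,  0.        ,  1.        ]])}
{'time': 0.1, 'q': array([ 1.13251685e+00,  5.28346008e-01,  1.43373498e+00, -1.75721093e-05,
        1.18139820e+00, -1.78500877e-01]), 'joint_velocities': array([ 0.00120548, -0.00297233, -0.00291522,  0.00030924, -0.00034081,
        0.00073541]), 'joint_torque': array([-5.65749542e-04, -4.40984344e+01, -1.77150285e+01,  6.34594518e-02,
        5.34219830e-02, -4.61208356e-05]), 'position': array([0.16038713, 0.60376201, 0.40389833]), 'tool_rot': array([ 1.29521005e-01,  9.91576230e-01, -9.01232922e-04, -2.78563367e-04]), 'ft_force': array([-0.12972257,  0.41104732,  0.18458379]), 'moment': array([ 0.05036613,  0.00548092, -0.00398767]), 'grip_width': 0.08691242502189238}
```

View pics/top0.png

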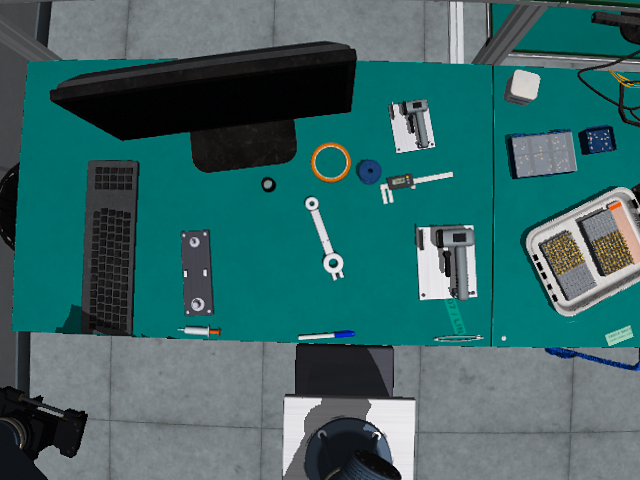

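View pics/side0.png

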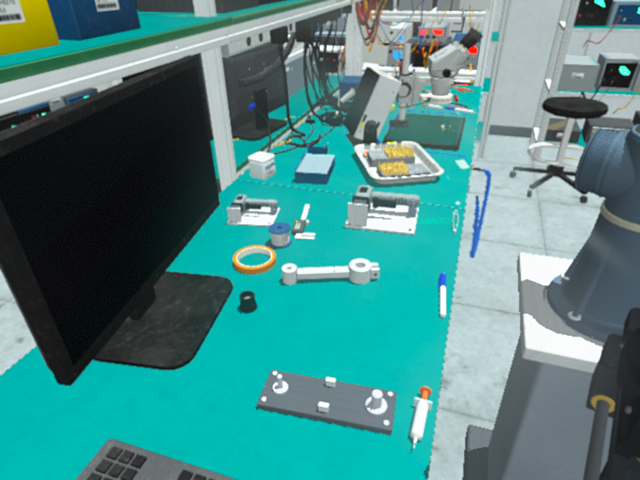

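```bash
cat > h.py <<'E'
import numpy as np,cv2
from rig import robot,camera,camera_model
def cm(n):
    m=camera_model(n);return m["K"],m["k1"],np.array(m["world_to_cam"])
def ray(n,u,v):
    K,k,T=cm(n)
    p=cv2.undistortPoints(np.array([[[u,v]]],float),K,np.array([k,0,0,0.]),None,None,None)[0,0] if 0 else cv2.undistortPoints(np.array([[[u,v]]],float),K,np.array([k,0,0,0.]))[0,0]
    d=T[:3,:3].T@np.array([p[0],-p[1],-1]);o=-T[:3,:3].T@T[:3,3]
    return o,d
def at(n,u,v,z):
    o,d=ray(n,u,v);return o+d*(z-o[2])/d[2]
def proj(n,P):
    K,k,T=cm(n);c=T[:3,:3]@np.array(P)+T[:3,3]
    c=np.array([c[0],-c[1],-c[2]]);x=c[:2]/c[2];x=x*(1+k*(x@x))
    return K[:2,:2]@x+K[:2,2]
def tri(u1,u2):
    (o1,d1),(o2,d2)=ray("top",*u1),ray("side",*u2)
    A=np.stack([d1,-d2],1);s=np.linalg.lstsq(A,o2-o1,rcond=None)[0]
    a,b=o1+d1*s[0],o2+d2*s[1];return (a+b)/2,np.linalg.norm(a-b)
def crop(img,x0,y0,x1,y1,f,name):
    c=cv2.resize(img[y0:y1,x0:x1],None,fx=f,fy=f,interpolation=cv2.INTER_CUBIC)
    for x in range((x0+9)//10*10,x1,10):
        cv2.putText(c,str(x),(int((x-x0+.5)*f),8),0,.3,(0,0,255),1);cv2.line(c,(int((x-x0+.5)*f),10),(int((x-x0+.5)*f),16),(0,0,255),1)
    for y in range((y0+9)//10*10,y1,10):
        cv2.putText(c,str(y),(0,int((y-y0+.5)*f)),0,.3,(0,0,255),1);cv2.line(c,(20,int((y-y0+.5)*f)),(26,int((y-y0+.5)*f)),(0,0,255),1)
    cv2.imwrite(name,c)
E
python3 - <<'E'
from h import *
t=cv2.imread("pics/top0.png");s=cv2.imread("pics/side0.png")
crop(t,405,215,485,310,6,"pics/tscan.png")
crop(t,290,185,360,290,5,"pics/tlev.png")
crop(t,170,220,225,325,5,"pics/tfix.png")
crop(s,340,175,425,240,8,"pics/sscan.png")
crop(s,270,250,390,290,6,"pics/slev.png")
crop(s,250,360,400,440,5,"pics/sfix.png")
E
```

```text
(no output)
```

View pics/tscan.png

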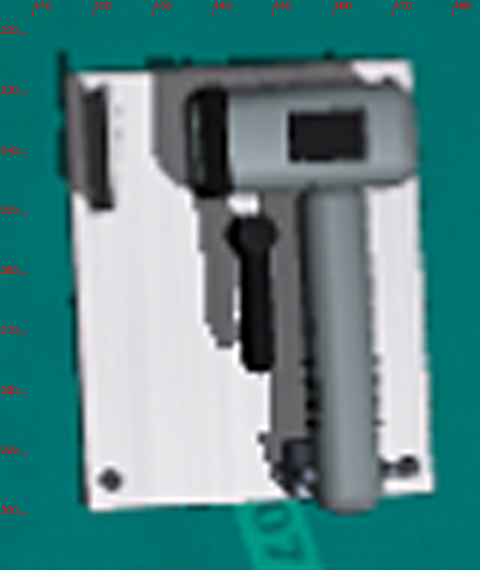

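View pics/tlev.png

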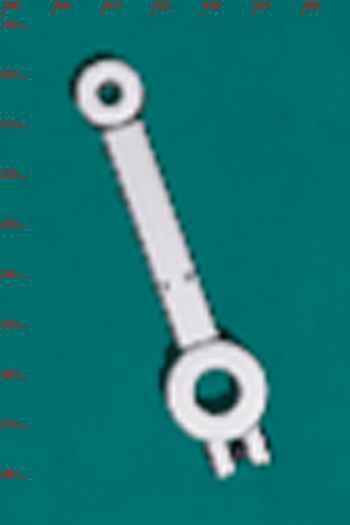

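View pics/tfix.png

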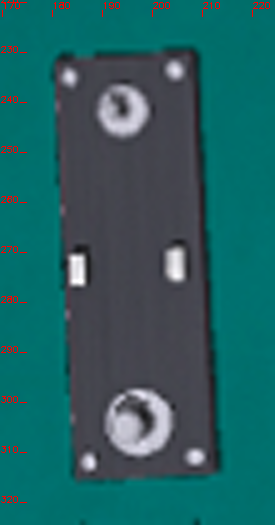

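View pics/sscan.png

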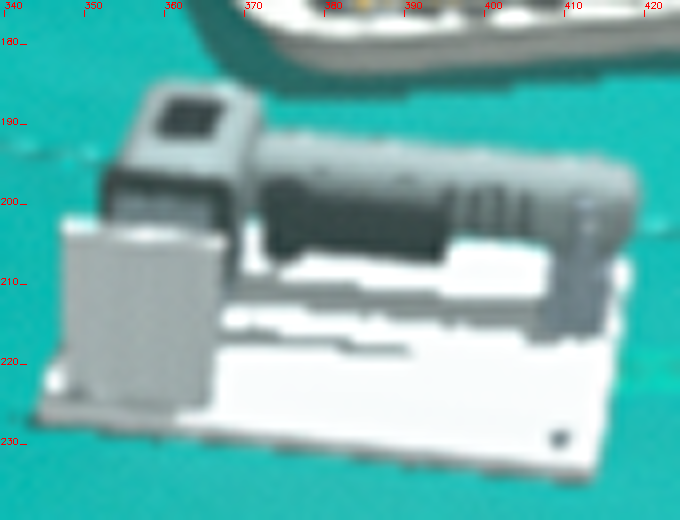

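View pics/slev.png

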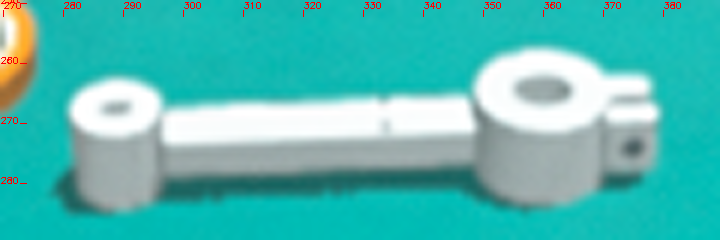

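View pics/sfix.png

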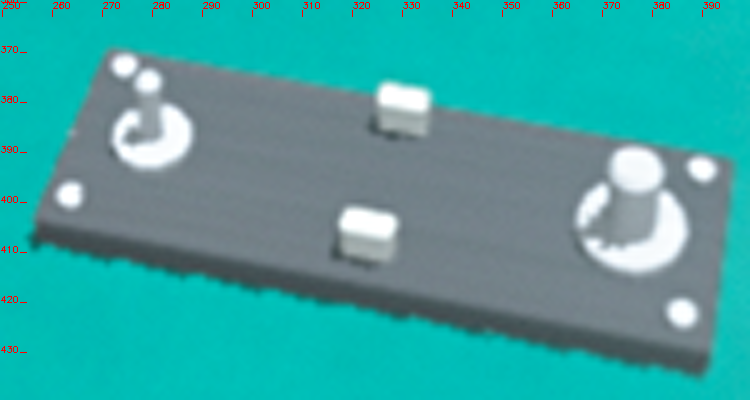

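```bash
python3 - <<'E'
from h import *
np.set_printoptions(precision=4,suppress=True)
c=[at("top",*p,.008)for p in[(416.2,227),(473,224.8),(476.7,296.2),(419.5,299.2)]]
for p in c:print(p)
print("cent",np.mean(c,0),[np.linalg.norm(c[i]-c[i-1]) for i in range(4)])
e=[(c[0]-c[3]),(c[1]-c[2])];print("yaw x",[np.degrees(np.arctan2(a[1],a[0])) for a in e])
f=[(c[0]-c[1]),(c[3]-c[2])];print("yaw y",[np.degrees(np.arctan2(-a[0],a[1])) for a in f])
print("pivot",at("top",446.5,253.2,.059))
print("trigger end",at("top",405+258/6-.5,215+365/6-.5,.059), "left/right edges",at("top",405+245/6-.5,215+340/6-.5,.059),at("top",405+271/6-.5,215+340/6-.5,.059))
print("grip edges",at("top",405+305/6-.5,215+340/6-.5,.048),at("top",405+374/6-.5,215+340/6-.5,.048),"end",at("top",405+350/6-.5,215+508/6-.5,.048))
print("grip edges hi",at("top",405+305/6-.5,215+210/6-.5,.048),at("top",405+370/6-.5,215+210/6-.5,.048))
for n,a,b,z in[("large",(332.7,262.5),(360,264.5),.034),("small",(311.3,203.1),(289,267.3),.034),("thick",(195.1,304.3),(376.9,392.1),.042),("thin",(193.7,240.1),(279.3,375.7),.042)]:
    print(n,at("top",*a,z),at("side",*b,z),*tri(a,b))
print("marks",at("top",290+166/5-.5,185+286/5-.5,.026),at("top",290+190/5-.5,185+275/5-.5,.026),tri((290+178/5-.5,185+280.5/5-.5),(270+386/6-.5,250+111/6-.5)))
E
```

```text
[ 0.5662 -0.151   0.008 ]
[ 0.5749 -0.2889  0.008 ]
[ 0.4031 -0.3004  0.008 ]
[ 0.3932 -0.1622  0.008 ]
cent [ 0.4843 -0.2256  0.008 ] [np.float64(0.17336783859005128), np.float64(0.13817207623659097), np.float64(0.17216976087579164), np.float64(0.13861018646941883)]
yaw x [np.float64(3.6805130466076617), np.float64(3.825192059275373)]
yaw y [np.float64(3.593163598061423), np.float64(4.088906375663933)]
pivot [ 0.504  -0.2146  0.059 ]
trigger end [ 0.4531 -0.2178  0.059 ] left/right edges [ 0.4625 -0.2126  0.059 ] [ 0.4628 -0.2226  0.059 ]
grip edges [ 0.4629 -0.2383  0.048 ] [ 0.4634 -0.2654  0.048 ] end [ 0.3981 -0.2571  0.048 ]
grip edges hi [ 0.5133 -0.2375  0.048 ] [ 0.5139 -0.2631  0.048 ]
large [0.4763 0.0478 0.034 ] [0.4743 0.049  0.034 ] [0.4755 0.0476 0.0328] 0.0017053738658251545
small [0.6152 0.1017 0.034 ] [0.6139 0.1026 0.034 ] [0.6149 0.1016 0.0331] 0.0009542880264086874
thick [0.3697 0.369  0.042 ] [0.3673 0.3703 0.042 ] [0.3685 0.3692 0.0404] 0.0020579797312203197
thin [0.5208 0.3773 0.042 ] [0.5156 0.3852 0.042 ] [0.52  0.379 0.034] 0.0021995031117689494
marks [0.5249 0.0727 0.026 ] [0.5304 0.0614 0.026 ] (array([0.5271, 0.0669, 0.0261]), np.float64(0.0011528534620733933))
```

```bash
python3 - <<'E'
from h import *
np.set_printoptions(precision=4,suppress=True)
t=cv2.imread("pics/top0.png");s=cv2.imread("pics/side0.png")
crop(t,178,225,215,260,16,"pics/a.png");crop(t,175,285,220,320,16,"pics/b.png")
c=[at("top",*p,.012)for p in[(170+57/5-.5,220+60/5-.5),(170+195/5-.5,220+50/5-.5),(170+216/5-.5,220+468/5-.5),(170+76/5-.5,220+475/5-.5)]]
for p in c:print(p)
e=[(c[0]-c[3]),(c[1]-c[2])];print("yaw x",[np.degrees(np.arctan2(a[1],a[0])) for a in e],[np.linalg.norm(c[i]-c[i-1]) for i in range(4)])
print(np.mean(c,0))
cs=[at("side",*p,.012)for p in[(250+110/5-.5,360+48/5-.5),(250+37/5-.5,360+225/5-.5),(250+710/5-.5,360+350/5-.5),(250+733/5-.5,360+160/5-.5)]]
for p in cs:print(p)
print(np.mean(cs,0))
for n,p in[("thin collar",(170+124/5-.5,220+110/5-.5)),("thick",(170+140/5-.5,220+422/5-.5))]:print(n,at("top",*p,.012))
for n,p in[("thin collar",(250+152/5-.5,360+135/5-.5)),("thick",(250+632/5-.5,360+225/5-.5))]:print(n,at("side",*p,.012))
E
```

```text
[0.5417 0.4177 0.012 ]
[0.5482 0.3499 0.012 ]
[0.3472 0.3333 0.012 ]
[0.3415 0.4017 0.012 ]
yaw x [np.float64(4.5676850849353565), np.float64(4.723883854863776)] [np.float64(0.20086344119118354), np.float64(0.0681333105350349), np.float64(0.20165414830564707), np.float64(0.06867592512990275)]
[0.4447 0.3757 0.012 ]
[0.5456 0.3521 0.012 ]
[0.5384 0.4227 0.012 ]
[0.3376 0.4031 0.012 ]
[0.3435 0.3352 0.012 ]
[0.4413 0.3783 0.012 ]
thin collar [0.5183 0.3837 0.012 ]
thick [0.3681 0.371  0.012 ]
thin collar [0.5185 0.3809 0.012 ]
thick [0.3679 0.3683 0.012 ]
```

View pics/a.png

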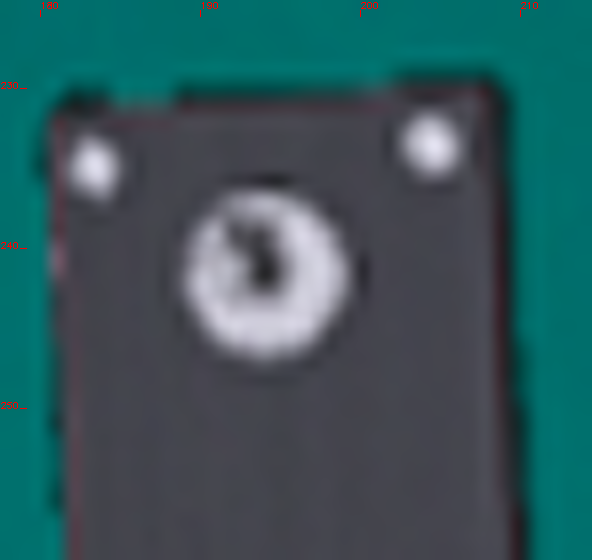

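View pics/b.png

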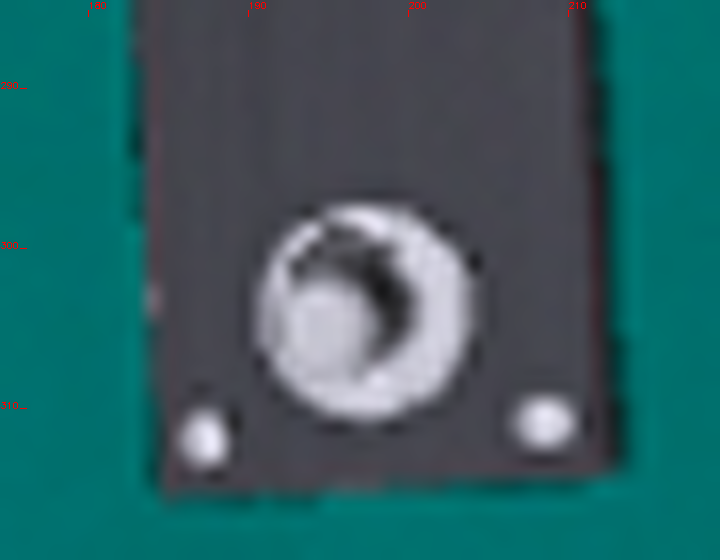

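drive_tool --plan '[[[1,-1,0,0,0,0.3],[1,-1,0,0,0,0.4],[1,-1,0,0,0,0.4],[1,-1,0,0,0,0.4],[1,-1,0,0,0,0.4],[1,-1,0,0,0,0.4],[1,-1,0,0,0,0.4],[1,-1,0,0,0,0.4]]]' --grip 0 --force 15

```text
time: 1.1
position: [0.3611, 0.4031, 0.4044]
tool_rot: [-0.033, 0.999, -0.0, -0.0]
ft_force: [0.1, 0.6, -0.4]
grip_width: 0.0872
```

drive_tool --plan '[[[1,-1,0,0,0,0],[1,-1,0,0,0,0],[1,-1,0,0,0,0],[1,-1,0,0,0,0],[0,-1,-0.3,0,0,0],[0,-1,-0.3,0,0,0],[0,-1,-0.3,0,0,0],[0,-1,-0.3,0,0,0]]]'

```text
time: 2.1
position: [0.4603, 0.2032, 0.3742]
tool_rot: [-0.032, 0.999, -0.0, -0.0]
ft_force: [0.2, 0.6, 0.4]
grip_width: 0.087
```

drive_tool --plan '[[[0,-1,-0.3,0,0,0],[0,-1,-0.3,0,0,0],[0,-1,-0.3,0,0,0],[0,-1,-0.3,0,0,0],[0,-1,-0.3,0,0,0],[0,-1,-0.3,0,0,0],[0,-1,-0.3,0,0,0],[0,-1,-0.3,0,0,0]]]'

```text
time: 3.1
position: [0.4604, 0.0032, 0.3143]
tool_rot: [-0.032, 0.999, 0.0, -0.0]
ft_force: [0.0, -0.4, -0.4]
grip_width: 0.0871
```

drive_tool --plan '[[[0,-1,0,0,0,0],[0,-1,0,0,0,0],[0,-1,0,0,0,0],[0,-1,0,0,0,0],[0,-1,0,0,0,0],[0,-1,0,0,0,0],[0,-1,0,0,0,0],[0,-1,0,0,0,0]]]'

```text
time: 4.1
position: [0.4604, -0.1968, 0.3145]
tool_rot: [-0.032, 0.999, 0.0, -0.0]
ft_force: [0.3, -0.2, 0.0]
grip_width: 0.0866
```

drive_tool --plan '[[[0,-0.8,0,0,0,0],[0.2,-0.7,0,0,0,0],[0,0,0,0,0,0],[0,0,0,0,0,0]]]'

```text
time: 4.6
position: [0.4653, -0.2329, 0.3145]
tool_rot: [-0.033, 0.999, 0.001, -0.0]
ft_force: [-0.3, 0.7, 0.1]
grip_width: 0.0871
```

drive_tool --plan '[[[0,-0.35,-0.6,0,0,0],[0,0,-0.7,0,0,0],[0,0,-0.7,0,0,0],[0,0,0,0,0,0]]]'

```text
time: 5.1
position: [0.4649, -0.2417, 0.2629]
tool_rot: [-0.033, 0.999, 0.001, -0.002]
ft_force: [1.1, 0.1, -0.3]
grip_width: 0.0871
```

```bash
python3 - <<'E'
from h import *
t=camera("top")[:,:,::-1];s=camera("side")[:,:,::-1]
crop(s,310,100,450,240,5,"pics/s1.png");crop(t,390,190,490,310,5,"pics/t1.png")
E
```

```text
(no output)
```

View pics/s1.png

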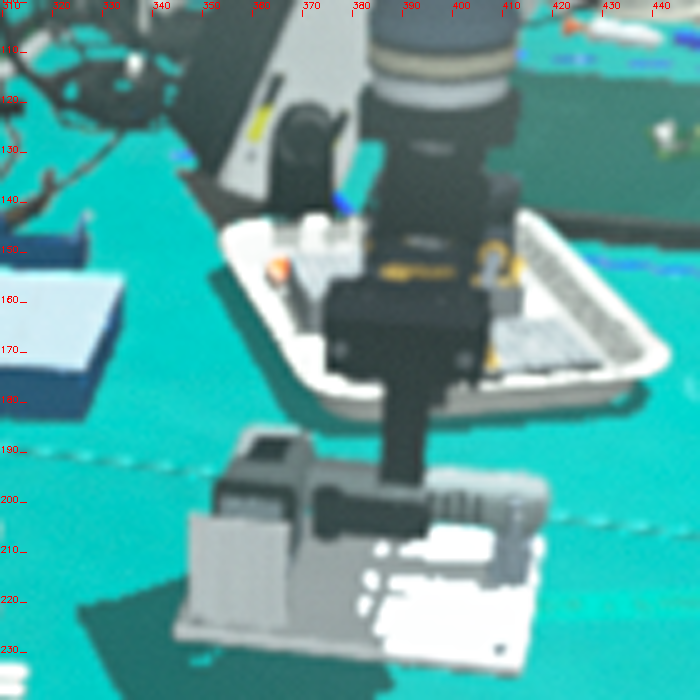

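View pics/t1.png

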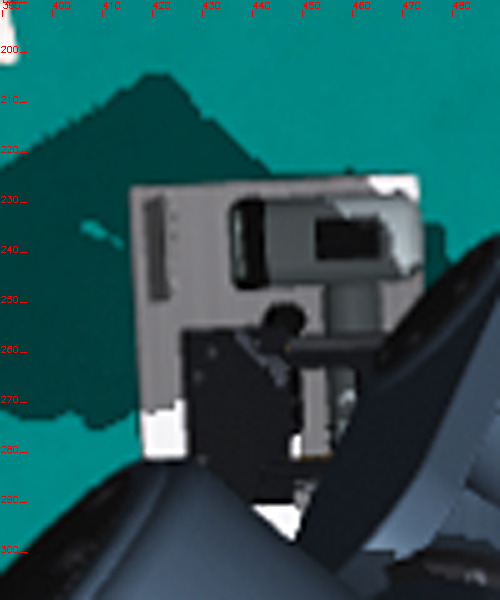

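The near finger is above and in front of the trigger, tip around side pixel (388,198), clear of the head at (355-370). I'll lower it.

drive_tool --plan '[[[0,0,-0.6,0,0,0],[0,0,-0.7,0,0,0],[0,0,-0.7,0,0,0],[0,0,0,0,0,0]]]'

```text
time: 5.7
position: [0.4651, -0.2419, 0.2135]
tool_rot: [-0.032, 0.999, 0.001, -0.001]
ft_force: [-0.8, 0.7, 0.2]
grip_width: 0.0872
```

```bash
python3 - <<'E'
from h import *
s=camera("side")[:,:,::-1]
crop(s,330,150,430,240,7,"pics/s2.png")
print(robot.get_obs()["position"])
E
```

```text
[ 0.46538055 -0.24209711  0.21421238]
```

View pics/s2.png

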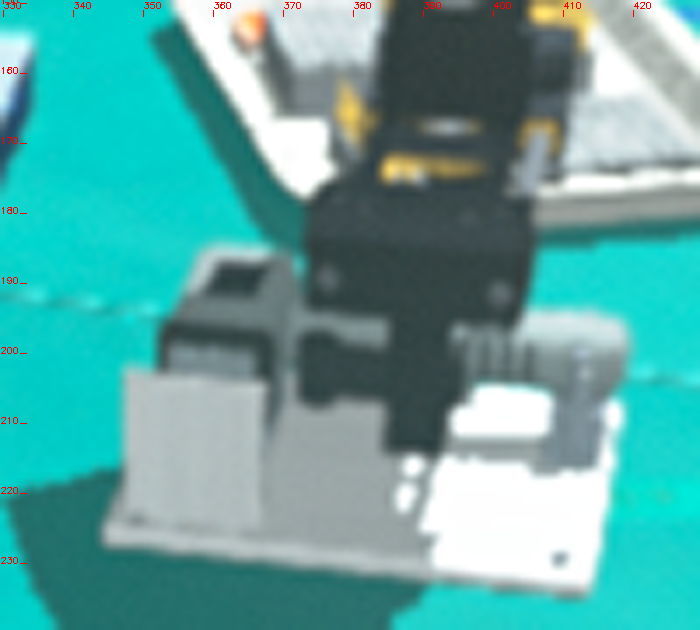

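drive_tool --plan '[[[0,0,0,0,0,0],[0,0,0,0,0,0],[0,0,0,0,0,0]]]' --grip 1 --force 18

```text
time: 6.12
position: [0.4656, -0.2423, 0.2153]
tool_rot: [-0.032, 0.999, -0.0, 0.0]
ft_force: [-0.4, 0.5, 0.7]
grip_width: 0.0649
```

drive_tool --plan '[[[0,0,-0.1,0,0,0],[0,0,0,0,0,0]]]'

```text
time: 6.38
position: [0.4653, -0.2418, 0.2121]
tool_rot: [-0.033, 0.999, 0.0, -0.0]
ft_force: [-4.6, -8.1, -4.6]
grip_width: 0.045
```

drive_tool --plan '[[[0,0,0,0,0,0]]]'

```text
time: 6.5
position: [0.4653, -0.2432, 0.212]
tool_rot: [-0.033, 0.999, -0.001, -0.0]
ft_force: [-3.3, -4.2, -1.0]
grip_width: 0.0414
```

drive_tool --plan '[[[0,0,0,0,0,0]]]'

```text
time: 6.62
position: [0.4653, -0.2432, 0.212]
tool_rot: [-0.033, 0.999, -0.001, -0.0]
ft_force: [-2.6, -4.7, -2.4]
grip_width: 0.041
```

```bash
python3 - <<'E'
from h import *
s=camera("side")[:,:,::-1]
crop(s,330,150,430,240,7,"pics/s3.png")
o=robot.get_obs();print(o["position"],o["ft_force"],o["grip_width"])
E
```

```text
[ 0.46530093 -0.24321707  0.21204084] [-2.23081742 -4.89231643 -1.92605668] 0.04124331634447527
```

View pics/s3.png

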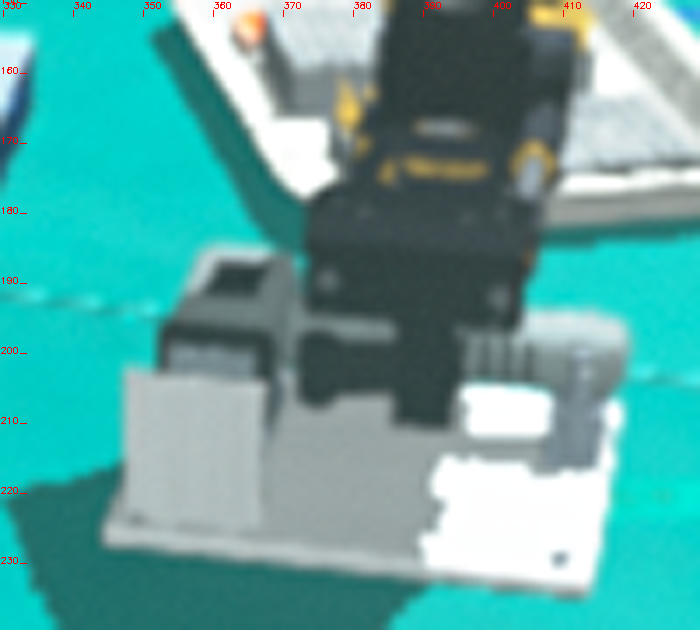

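drive_tool --plan '[[[0,0,0,0,0,0],[0,0,0,0,0,0]]]' --force 25

```text
time: 6.92
position: [0.4653, -0.2433, 0.212]
tool_rot: [-0.033, 0.999, -0.001, -0.0]
ft_force: [-3.6, -4.5, -2.6]
grip_width: 0.0412
```

drive_tool --plan '[[[0,0,0,0,0,0],[0,0,0,0,0,0],[0,0,0,0,0,0],[0,0,0,0,0,0]]]' --grip 0

```text
time: 7.42
position: [0.4658, -0.2425, 0.2124]
tool_rot: [-0.033, 0.999, -0.001, 0.0]
ft_force: [-0.7, -0.4, 0.6]
grip_width: 0.0729
```

drive_tool --plan '[[[0,0,0,0,0,0],[0,0,0,0,0,0],[0,0,0.7,0,0,0],[0,0,1,0,0,0],[0,0,1,0,0,0],[0,0,1,0,0,0],[0,0,0.5,0,0,0],[0,0,0,0,0,0]]]'

```text
time: 8.43
position: [0.4656, -0.2423, 0.3179]
tool_rot: [-0.032, 0.999, -0.001, 0.001]
ft_force: [-0.4, 0.7, -0.6]
grip_width: 0.0872
```

drive_tool --plan '[[[0,1,0,0,0,0.4],[0,1,0,0,0,0.4],[0,1,0,0,0,0.4],[0,1,0,0,0,0.4],[0,1,0,0,0,0.4],[0,1,0,0,0,0.4],[0.5,1,0,0,0,0.4],[1,1,0,0,0,0]]]'

```text
time: 9.43
position: [0.5023, -0.0412, 0.3159]
tool_rot: [-0.178, 0.984, 0.001, -0.002]
ft_force: [-0.5, -0.4, 0.2]
grip_width: 0.0871
```

drive_tool --plan '[[[1,1,0,0,0,0],[0,1,0,0,0,0],[0,1,0,0,0,0],[0,1,0,0,0,0],[0,0.4,0,0,0,0],[0,0,0,0,0,0],[0,0,0,0,0,0]]]'

```text
time: 10.3
position: [0.5281, 0.0671, 0.317]
tool_rot: [-0.178, 0.984, -0.0, -0.0]
ft_force: [0.1, -0.5, -0.3]
grip_width: 0.0871
```

```bash
python3 - <<'E'
from h import *
t=camera("top")[:,:,::-1];s=camera("side")[:,:,::-1]
a=s[175:240,340:425];b=t[215:310,400:490]
crop(s,260,160,420,300,5,"pics/s4.png");crop(t,290,180,490,310,4,"pics/t4.png")
o=robot.get_obs();print(o["position"],o["tool_rot"],o["q"])
E
```

```text
[0.52812948 0.06695114 0.3171521 ] [-1.77515352e-01  9.84118026e-01 -7.61299216e-05 -6.92791538e-05] [-8.39071319e-02  5.29600806e-01  1.74842920e+00 -2.40701513e-04
  8.63656984e-01 -2.01146933e+00]
```

View pics/s4.png

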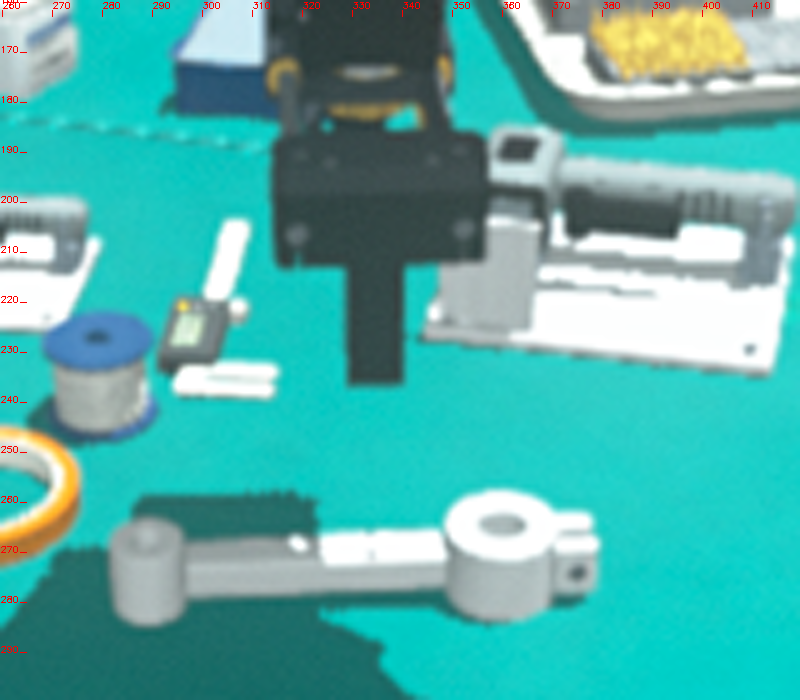

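View pics/t4.png

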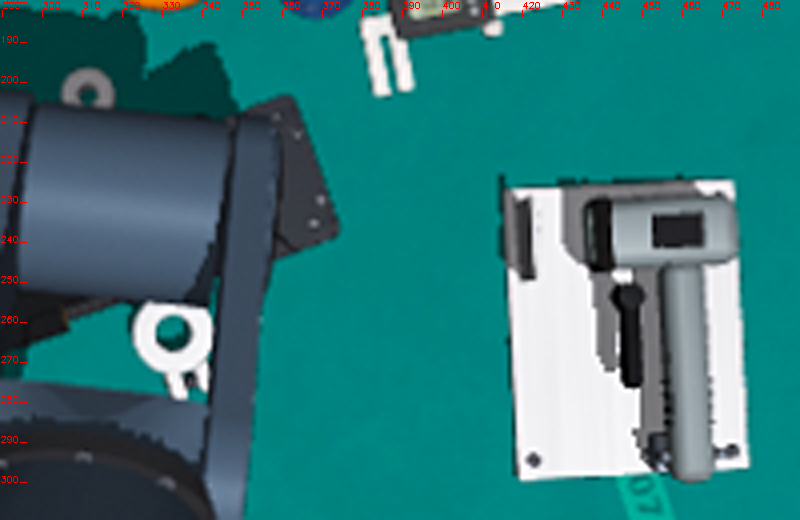

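drive_tool --plan '[[[0,0,-0.6,0,0,0.1],[-0.03,0.03,-1,0,0,0],[0,0,-1,0,0,0],[0,0,-1,0,0,0],[0,0,-0.9,0,0,0],[0,0,-0.5,0,0,0],[0,0,-0.2,0,0,0],[0,0,0,0,0,0]]]'

```text
time: 11.4
position: [0.5273, 0.0684, 0.1872]
tool_rot: [-0.183, 0.983, -0.0, 0.0]
ft_force: [0.2, 0.1, 0.2]
grip_width: 0.0869
```

```bash
python3 - <<'E'
from h import *
s=camera("side")[:,:,::-1]
crop(s,270,200,390,300,6,"pics/s5.png")
o=robot.get_obs();print(o["position"],o["tool_rot"],o["ft_force"])
E
```

```text
[0.52746143 0.06845208 0.1875961 ] [-1.83215499e-01  9.83072691e-01 -1.13705638e-04  3.90737372e-04] [-0.47321948  0.00641635 -0.49414003]
```

View pics/s5.png

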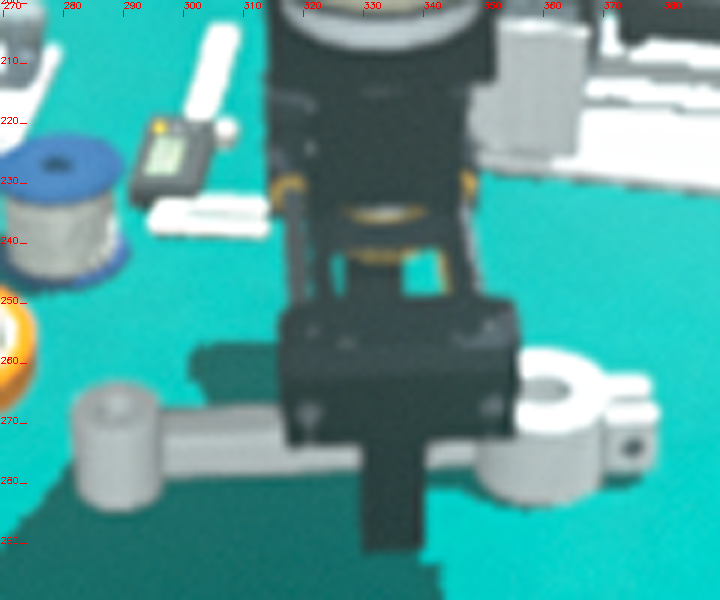

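drive_tool --plan '[[[0,0,0,0,0,0],[0,0,0,0,0,0],[0,0,0,0,0,0],[0,0,0,0,0,0],[0,0,0,0,0,0],[0,0,0,0,0,0],[0,0,0,0,0,0],[0,0,0,0,0,0]]]' --grip 1 --force 45

```text
time: 12.45
position: [0.5273, 0.0685, 0.1872]
tool_rot: [-0.183, 0.983, -0.0, 0.0]
ft_force: [0.2, 1.0, -0.7]
grip_width: 0.0195
```

drive_tool --plan '[[[0,0,0,0,0,0],[0,0,0.2,0,0,0],[0,0,0.4,0,0,0],[0,0,0.4,0,0,0],[0,0,0,0,0,0],[0,0,0,0,0,0]]]'

```text
time: 13.2
position: [0.5272, 0.0685, 0.2124]
tool_rot: [-0.183, 0.983, -0.0, 0.0]
ft_force: [0.2, 0.3, -3.7]
grip_width: 0.0196
```

```bash
python3 - <<'E'
from h import *
s=camera("side")[:,:,::-1]
crop(s,270,200,390,300,6,"pics/s6.png")
o=robot.get_obs();print(o["position"],o["tool_rot"],o["ft_force"],o["moment"],o["grip_width"])
E
```

```text
[0.52711844 0.06854073 0.21222557] [-1.83208399e-01  9.83074087e-01  4.65671382e-05 -1.38616122e-04] [ 0.42517293  0.16574055 -3.24348155] [0.10859177 0.01525987 0.05768726] 0.01965505155478647
```

View pics/s6.png

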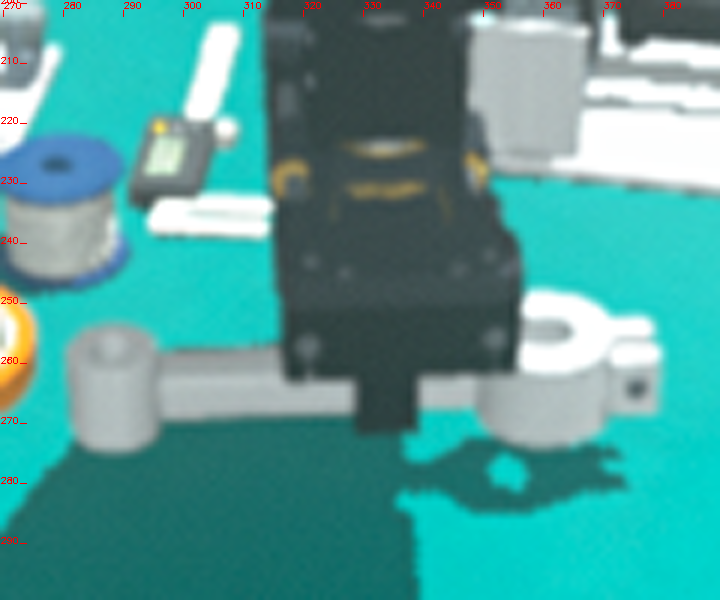

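drive_tool --plan '[[[0,0,0.6,0,0,0],[0,0.4,1,0,0,0],[0,0.7,0.7,0,0,0],[-0.3,1,0,0,0,-0.3],[-0.5,1,0,0,0,-0.4],[-0.5,1,0,0,0,-0.4],[-0.5,1,0,0,0,-0.4],[-0.5,1,0,0,0,-0.4]]]'

```text
time: 14.25
position: [0.4692, 0.2218, 0.2705]
tool_rot: [-0.084, 0.996, 0.0, 0.0]
ft_force: [-0.0, 0.1, -3.8]
grip_width: 0.0198
```

drive_tool --plan '[[[-0.5,1,0,0,0,-0.4],[-0.5,1,0,0,0,-0.4],[-0.4,1,0,0,0,0],[-0.3,1,0,0,0,0],[-0.1,0.8,0,0,0,0],[0,0.5,0,0,0,0],[0,0.2,0,0,0,0],[0,0,0,0,0,0]]]'

```text
time: 15.25
position: [0.425, 0.3584, 0.2697]
tool_rot: [-0.043, 0.999, -0.0, -0.0]
ft_force: [-1.0, -1.1, -2.9]
grip_width: 0.0195
```

```bash
python3 - <<'E'
from h import *
t=camera("top")[:,:,::-1];s=camera("side")[:,:,::-1]
cv2.imwrite("pics/s7f.png",s)
crop(s,250,290,420,440,4,"pics/s7.png");crop(t,150,180,270,330,4,"pics/t7.png")
o=robot.get_obs();print(o["position"],o["tool_rot"],o["ft_force"],o["grip_width"],np.degrees(2*np.arctan2(-o["tool_rot"][0],o["tool_rot"][1])))
E
```

```text
[0.42488901 0.35791914 0.26958755] [-4.25655762e-02  9.99093571e-01 -3.04794663e-04 -3.39591026e-04] [-0.47886945 -0.27139405 -4.28396277] 0.019798887987496117 4.879130363062618
```

View pics/s7.png

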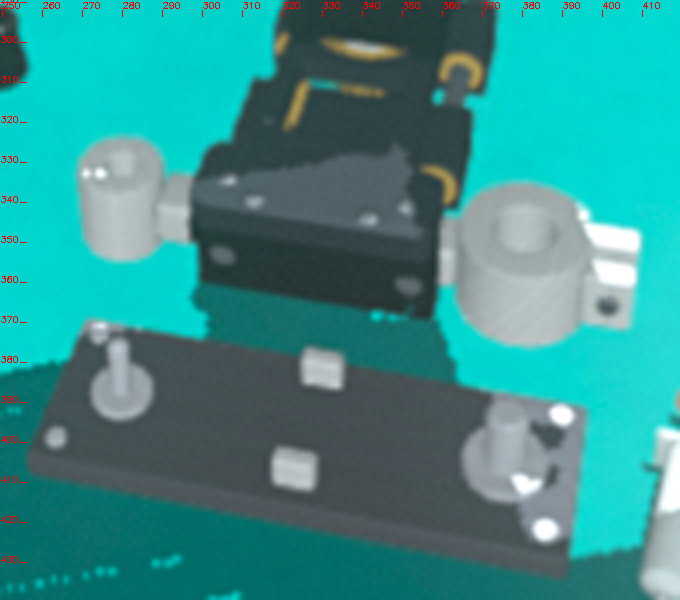

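View pics/t7.png

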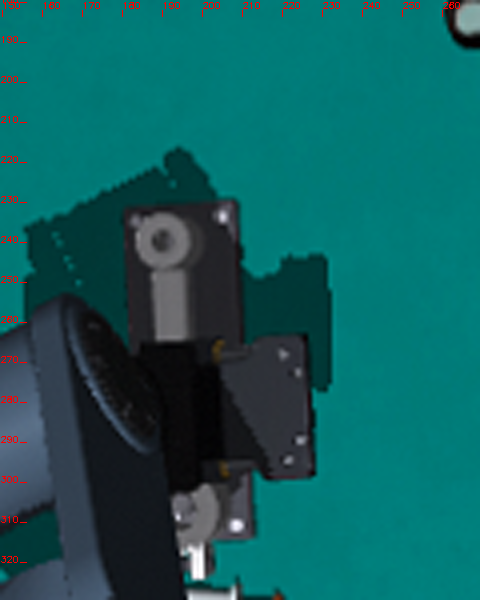

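drive_tool --plan '[[[-0.05,0.4,-0.2,0,0,-0.03],[0,0.27,-0.2,0,0,0],[0,0,0,0,0,0],[0,0,0,0,0,0],[0,0,0,0,0,0]]]'

```text
time: 15.98
position: [0.4235, 0.3752, 0.2598]
tool_rot: [-0.041, 0.999, -0.0, -0.0]
ft_force: [0.9, 0.3, -3.4]
grip_width: 0.02
```

```bash
python3 - <<'E'
from h import *
t=camera("top")[:,:,::-1];s=camera("side")[:,:,::-1]
cv2.imwrite("pics/s8f.png",s);cv2.imwrite("pics/t8f.png",t)
crop(s,250,300,410,440,5,"pics/s8.png");crop(t,165,225,225,325,6,"pics/t8.png")
o=robot.get_obs();print(o["position"],o["tool_rot"],o["ft_force"],o["grip_width"],np.degrees(2*np.arctan2(-o["tool_rot"][0],o["tool_rot"][1])))
E
```

```text
[0.42355411 0.37514952 0.25989042] [-4.12138233e-02  9.99150346e-01  2.85416868e-05  8.35010839e-05] [-0.65303775 -0.09425548 -3.04622869] 0.019591653149786482 4.724094307260494
```

View pics/s8.png

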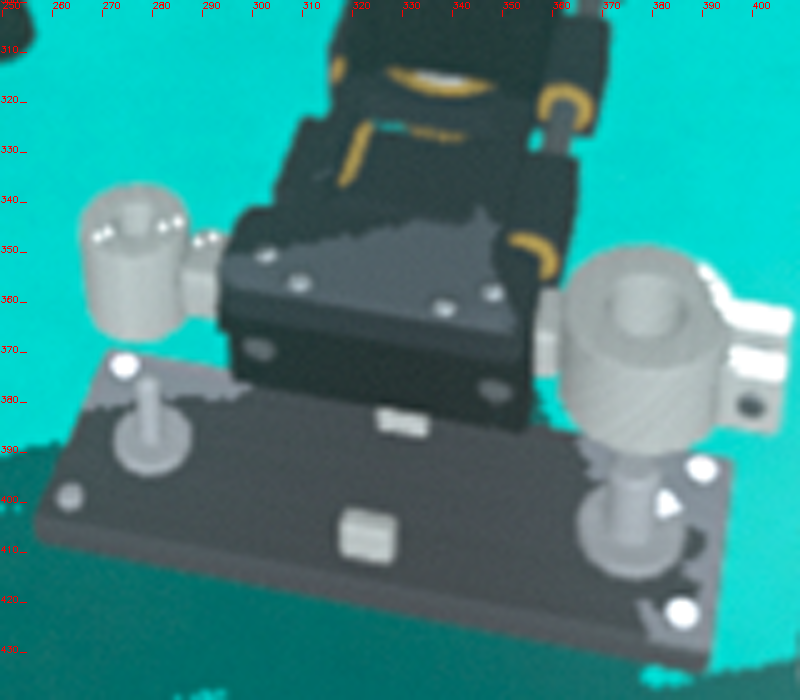

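View pics/t8.png

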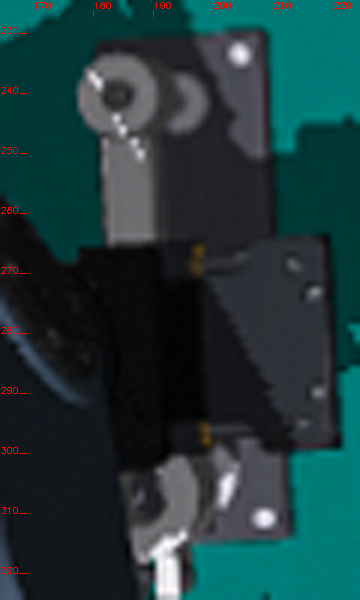

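```bash
python3 - <<'E'
from h import *
np.set_printoptions(precision=4,suppress=True)
t=cv2.imread("pics/t8f.png");s=cv2.imread("pics/s8f.png")
z=.1066
print("large side",at("side",379.3,359.9,z),"small side",at("side",276.9,342.9,z),"small top",at("top",184,240.5,z),tri((184,240.5),(276.9,342.9)))
yaw=np.radians(4.72);d=np.array([np.cos(yaw),np.sin(yaw),0]);b=np.array([.4235,.3751,z])
print("pred",b-.0555*d,b+.0945*d)
def ell(img,n,c,r,zz,col):
    for a in np.linspace(0,2*np.pi,60):
        p=proj(n,[c[0]+r*np.cos(a),c[1]+r*np.sin(a),zz])
        x0,y0,f=O[n];q=((p-[x0,y0]+.5)*f).astype(int);cv2.circle(img,q,1,col,-1)
O={"side":(250,320,5),"top":(165,220,6)}
S=cv2.resize(s[320:440,250:410],None,fx=5,fy=5,interpolation=2);T=cv2.resize(t[220:320,165:225],None,fx=6,fy=6,interpolation=2)
th=np.array([.3684,.3703]);tn=np.array([.5179,.3826])
for n,I in(("side",S),("top",T)):
    ell(I,n,b-.0555*d,.011,z,(0,0,255));ell(I,n,b+.0945*d,.006,z,(0,0,255))
    ell(I,n,b-.0555*d,.024,z,(0,255,0));ell(I,n,b+.0945*d,.016,z,(0,255,0))
    ell(I,n,b-.0555*d,.024,z-.034,(0,255,0));ell(I,n,b+.0945*d,.016,z-.034,(0,255,0))
    ell(I,n,th,.008,.042,(255,0,255));ell(I,n,tn,.004,.042,(255,0,255))
cv2.imwrite("pics/os.png",S);cv2.imwrite("pics/ot.png",T)
# pins on original pics
t=cv2.imread("pics/top0.png");s=cv2.imread("pics/side0.png")
O={"side":(260,360,5),"top":(170,225,6)}
S=cv2.resize(s[360:440,260:400],None,fx=5,fy=5,interpolation=2);T=cv2.resize(t[225:320,170:220],None,fx=6,fy=6,interpolation=2)
for n,I in(("side",S),("top",T)):
    ell(I,n,th,.008,.042,(255,0,255));ell(I,n,tn,.004,.042,(255,0,255))
    ell(I,n,th,.008,.012,(0,255,0));ell(I,n,tn,.004,.012,(0,255,0))
cv2.imwrite("pics/ps.png",S);cv2.imwrite("pics/pt.png",T)
E
```

```text
large side [0.3673 0.3691 0.1066] small side [0.5164 0.3816 0.1066] small top [0.5174 0.382  0.1066] (array([0.5169, 0.3818, 0.1067]), np.float64(0.00113445808374738))
pred [0.3682 0.3705 0.1066] [0.5177 0.3829 0.1066]
```

View pics/os.png

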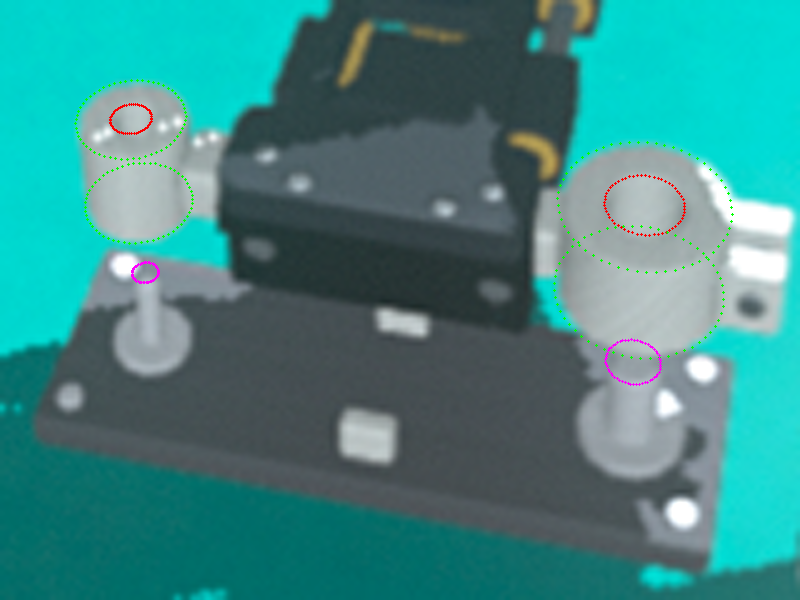

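View pics/ot.png

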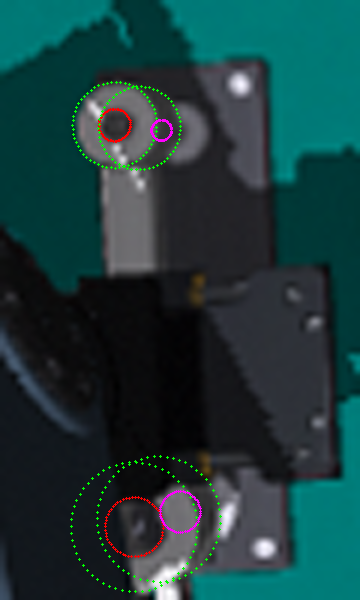

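View pics/ps.png

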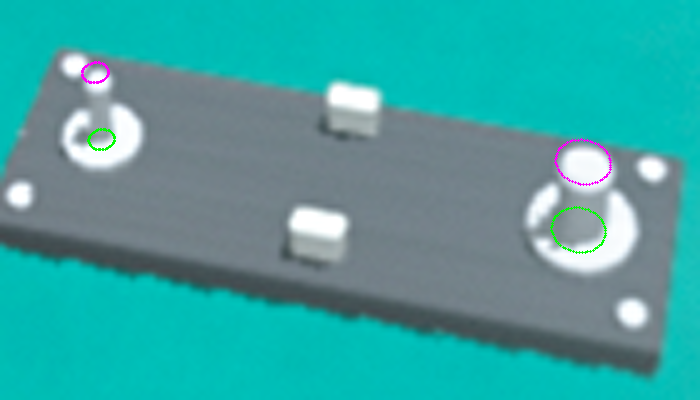

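View pics/pt.png

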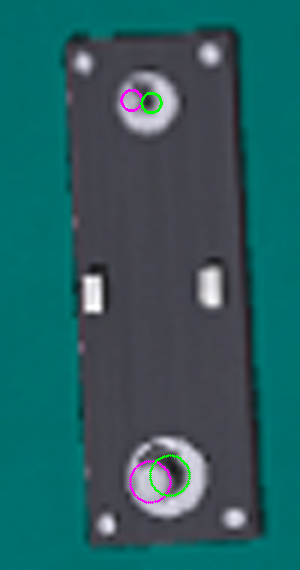

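```bash
python3 - <<'E'
from h import *
np.set_printoptions(precision=2,suppress=True)
s=cv2.imread("pics/s8f.png");s0=cv2.imread("pics/side0.png")
def z(im,x0,y0,x1,y1,f):
    c=cv2.resize(im[y0:y1,x0:x1],None,fx=f,fy=f,interpolation=cv2.INTER_NEAREST)
    for n,cc in (((.5179,.3826),(0,0,255)),):
        for zz in(.012,.034,.042):
            p=proj("side",[*n,zz]);q=((p-[x0,y0]+.5)*f).astype(int);cv2.circle(c,q,4,cc,1)
    return c
cv2.imwrite("pics/z.png",np.hstack([z(s,265,360,295,400,12),z(s0,265,360,295,400,12)]))
E
```

```text
(no output)
```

View pics/z.png

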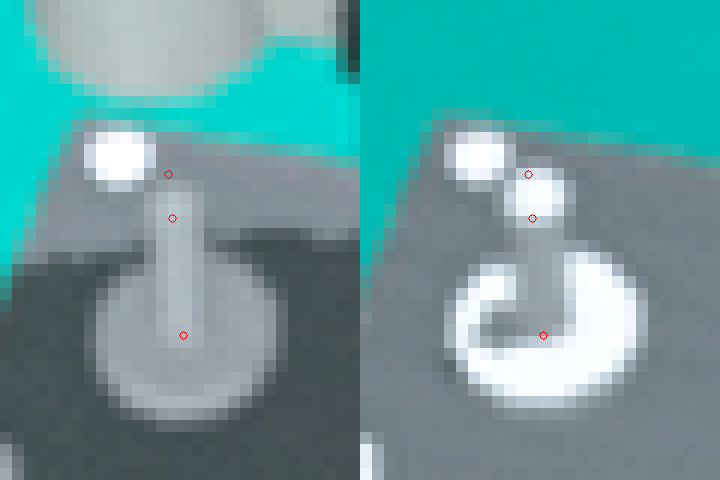

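drive_tool --plan '[[[0.02,0.03,-0.02,0,0,0],[0,0,0,0,0,0],[0,0,0,0,0,0],[0,0,0,0,0,0]]]'

```text
time: 16.58
position: [0.424, 0.376, 0.2592]
tool_rot: [-0.041, 0.999, -0.0, -0.0]
ft_force: [0.8, 0.3, -3.2]
grip_width: 0.0196
```

```bash
python3 - <<'E'
from h import *
o=robot.get_obs();print(o["time"],o["position"],o["tool_rot"],o["ft_force"],o["grip_width"],abs(o["joint_velocities"]).max())
print(robot.hand_in())
E
```

```text
16.575 [0.42401636 0.3760002  0.25923339] [-4.12955344e-02  9.99146975e-01 -2.22765809e-05 -1.97153544e-05] [ 0.76164988  0.30345699 -3.19846235] 0.019567032775354227 0.0014866340270664035
the job is handed in; nothing more can be done
None
```

I squeezed the scanner trigger and let it go, then picked up the lever and handed in with it held over the pin fixture, at 16.6 s.

- **Trigger:** I squeezed the larger scanner, whose plate measures about 173 x 138 mm. It was fully in for about half a second. The finger opening stayed at 41 mm when I raised the force from 18 to 25 N, so it was at its stop. A later picture showed it sprung back.
- **Lever:** I gripped it at the punch marks with 45 N and lifted it level. It hangs at about 4.7° yaw, matching the fixture. The underside is about 72 mm up, so about 30 mm above the pin tops.
- **Bore alignment:** Measured in both cameras, the bores agree with the expected lever pose to about 1–2 mm. The gap to the estimated pin positions is of similar size. After those pictures I shifted the lever by under 1 mm towards the pins and took no new picture.
- **What disagreed:** In the side view the tip of the thin pin looks about 1.6 pixels (2–4 mm) lower than its stated height and my position estimate predict. I therefore placed it mainly from its collar, the plate's direction and the thick pin, so its position is the least certain, by about 1–2 mm.
- **Bystanders:** I moved nothing else that I know of, but did not compare their positions at the end.

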